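# Put the clay paddle away in its tool case

## Robot

A 6-joint arm with a two-finger parallel gripper is mounted at the origin on the work surface. World frame = base frame: x ahead of the robot, y to its left, z up, the work surface at z = 0. Lengths are in mm, angles in rad, forces in N, time in s.
With the tool pointing down it reaches from about 350 to 975 mm from the base axis. Payload 7.1 kg.
Tool frame: the origin (TCP) lies midway between the tips of the shut fingers; the grasp point (between the pads) lies 19 mm behind it (ctrl.grip_point_offset is the distance from the TCP to the grasp point, in mm); z points along the fingers, y is the line along which they close (so a half turn about z gives the same grasp; the last joint's range is limited). The gripper opens to 88 mm and grips with 3 to 60 N. Pads are 20 mm wide; open, the fingers measure 115 mm over their backs; the gripper's body (75 mm by 178 mm) begins 61 mm behind the grasp point.
Start: joints at [-1.33, 0.423, 1.63, -0, 1.089, -0.019], TCP at [160.573, -604.004, 222.675] pointing down, gripper open.
Joint ranges: [-3, 3], [-0.9, 2.11], [0.09, 2.58], [-1.31, 4.45], [0.11, 2.69], [-2.54, 2.54]. Speed limits (rad/s): [2.39, 2.39, 3.01, 3.14, 3.14, 3.14].

## Interface

Orientations are given as a rotation vector (axis times angle).
In Python, from workcell import get_obs, optics, close_job, spotter, ctrl gives the robot as it stands. The module is installed in compiled form; this text tells all that it offers.
- The arm moves only by the tool move_arm, never from a script. Its argument "rows" is a list of rows, each a list of 5 numbers: the shift along the tool's x, y, z in cm, then the turn about the tool's z in degrees, then the opening in per cent of the stroke, from 0 (shut) to 100 (fully open). A call has 1 to 10 rows; each row shifts and turns the commanded pose from where the row before left it, along the tool's axes as they then stand; what a row does not reach is not made up. A row lasts 1/8 s, in which the tool goes at most 62.5 mm and 10.7 degrees, less where a joint would pass 70% of its speed; a pose out of reach is approached as far as the arm can. A call with a gripper value outside its range is refused whole. The fingers move at their own pace and stop on an object; the grip force is fixed at half the most. Time passes only in rows, so rows that do not move let the fingers close. It gives the time, the measured TCP pose, the force, the opening and the grip force at its end, in the units of the state.
- get_obs(): the state, without advancing time (a new reading comes with each control period).
- optics.get_image(name): name is "scene" or "top"; returns the picture (384x512x3 uint8, blue, green, red); there is no depth.
- optics.calibration(name): a dict with "camera_matrix" (3x3 intrinsics, pixels), "xyz" and "orientation" of the camera in the world. Camera axes: x right, y down, z forward; pixel columns grow to the right and rows downward; lengths in mm; the calibration is good to about 2 mm. A picture is of the moment at which its call begins. calibration takes no time and is no camera call.
- close_job(): hands the job in; it is judged then, once.
Trained networks look in the newest picture that a camera, given by its name, has taken for a name from the list of things; names that differ only in an ending like _2 or _b are one class to them, and where a whole thing is asked for, a point or a joint stands for the part that bears it (a point fixed in the world has none). Each returns a list of dicts, best first, with "conf" (0 to 1); they miss things now and then, are a little off and sometimes report something else, mostly with a low value. They report only what shows in the picture. A call takes as long as a camera call. They do not tell look-alikes from the thing itself.
- spotter.find_in(camera, label): "point" ([column, row] in pixels, amid what is visible of it).
- spotter.regions_of(camera, label): "region" (384x512 bool, what is visible of it) and "point" ([column, row] in pixels, amid what is visible of it).
The state is a dict: "t": time; "qpos": joint angles; "qvel": joint speeds; "joint_torque": joint torques, N m; "ee_pos": TCP position; "orientation": TCP orientation; "ft_force": force on the tool from outside, world axes, zero at the start; "moment": the same for the moment, N m; "width": finger opening in mm; "grasp_force": force on a finger pad.
Only numpy, scipy, OpenCV 4.12 (cv2) and the standard library are available. Lean on these libraries where they do the work, as an engineer would, in place of code of your own. Each camera call takes 0.05 s, during which the arm holds its last target. There are 200 camera calls.

## Task

Open the hinged lid of the wooden tool case until it stands upright or further, lay the ribbed clay paddle flat in the case's front bay with its blade down in the fitted cork pocket and its handle in the open half, let go of it there without dropping it, and close the lid until it is fully shut. Leave the other things on the bench where they are.

Things in the scene. Friction and masses are not known exactly. Their poses are not given: they have to be found in the camera images.
- case: Pale wooden tool case fixed to the bench, 170 (x) by 220 (y) mm, rim 45 mm high; walls 6 mm, inner floor 6 mm above the bench. Origin: centre of its underside; x points from the front (robot side) to the hinge side, y left along the hinge, z up. A divider (x = 11 to 16 mm, top 32 mm above the bench) parts the front bay (x = -79 to +11, y = -104 to +104) from a rear bay holding three tools.
- lid (a joint): Angle of the case's plywood lid (170 by 220 by 8 mm, 0.22 kg): 0 = shut flat on the rim, grows as it opens upward and away from the robot, stop at 1.95 rad. The hinge is stiff (about 0.26 N m): the lid stays where it is left. May start slightly ajar.
- lid_handle (a point): Middle of the round brass bar handle on the lid: bar 12 mm thick, 90 mm long, parallel to the hinge, its centre 35 mm above the lid's outer face, 150 mm from the hinge line and 20 mm behind the lid's front edge. Moves with the lid; its axes are the lid's (equal to the case's when shut).
- lid_hinge (a point): Point on the hinge line, middle of the case's far edge: 85 mm behind the case's centre and 45.5 mm above the bench. The hinge runs along the case's y. In the lid's own frame the handle lies 150 mm towards the front and 43 mm above this point.
- paddle: Loose pale wooden clay paddle, 180 mm long, about 0.12 kg: flat blade 85 long by 56 wide by 14 mm thick with dark cross ribs on top, and a straight squarish handle 95 long by 24 wide by 22 mm high. Underside all flat. Origin: middle of the length, on the underside; x points from handle to blade, z up. The blade spans x = +5 to +90 mm, the handle -90 to +5 mm. It starts lying flat on the bench.
- paddle_tip (a point): Middle of the blade's free end: 90 mm ahead of the paddle's origin, 7 mm above its underside.
- paddle_grip (a point): A good place to grip the handle (across its 24 mm width): 35 mm behind the paddle's origin, 11 mm above its underside.
- pocket_center (a point): Where the paddle's origin belongs when put away, on the inner floor: case x = -34, y = 0, z = 6 mm; axes as the case's. The put-away paddle's x axis points along the case's +y. The open half of the front bay (y below -8 mm) is 90 mm wide: room for fingers beside the handle.
- pocket_tip (a point): Where the middle of the blade's end belongs when put away: case x = -34, y = 90, z = 13 mm. The blade pocket is framed by a 12 mm high cork liner on the floor of the front bay's +y half: 66 mm wide in x, from y = 0 to 95 mm. The liner's shoulders at y = -8 to 0 leave a 38 mm gap for the handle.
- vase: Bystander: white vase, 200 mm high, 144 mm across, on a teal banding wheel (180 mm across, 68 mm high, fixed). Origin at the centre of its underside.
- jug: Bystander: white plastic jug with a handle, 120 mm high, 110 mm across. Origin at the centre of its underside.
- brushpot: Bystander: terracotta pot with two sticks, 72 mm across, 170 mm high over all. Origin at the centre of its underside.
- rib: Bystander: flat pale wooden rib without a handle, 125 by 50 by 12 mm. Origin 50 mm from its square end, on the underside.
There are look-alikes about, which are no part of the job. What is shaped like the paddle but purple or turquoise is not meant.

How it is judged:
By the outcome, as a careful person would: the job done as asked, in the order asked, and still so for the second after the job is handed in, with the robot touching nothing.
It also fails if it takes over 69 s, if anything falls off the work surface, if the arm or the gripper's body presses on something with over 40 N, if the wrist force passes 120 N, or if a joint passes its speed limit or range.

## Working session

There is one attempt and no reset: what is moved stays moved. The work goes in short steps, Python scripts to look and compute and a tool call to move; the robot and the scene stay as the last step left them, time stands still between calls to the robot, and variables do not carry over. Pictures are saved under pics/ and viewed, at most 10 in all, crops included, and the job is handed in when it is done.

Besides the shell and the picture viewer there is one more tool, called as a command line: name --pt "numbers of a row" for each row, then --argument value for the rest. move_arm: Moves the arm, as the interface text tells. Its arguments: {"type":"object","properties":{"rows":{"type":"array","items":{"type":"array","items":{"type":"number"}}}},"required":["rows"]}

```bash
mkdir -p pics
cat > h.py <<'E'
import numpy as np,cv2
from scipy.spatial.transform import Rotation as R
from workcell import get_obs, optics, close_job, spotter, ctrl
def cal(n):
    c=optics.calibration(n); o=np.array(c["orientation"],float)
    M=R.from_rotvec(o.ravel()).as_matrix() if o.size==3 else o
    return np.array(c["camera_matrix"]),np.array(c["xyz"],float),M
def ray(n,p):
    K,c,M=cal(n); d=M@np.linalg.solve(K,[p[0],p[1],1.]); return c,d/np.linalg.norm(d)
def at_z(n,p,z):
    c,d=ray(n,p); return c+d*(z-c[2])/d[2]
def proj(n,X):
    K,c,M=cal(n); q=(np.atleast_2d(X)-c)@M@K.T; return q[:,:2]/q[:,2:]
def tri(p,q,a="scene",b="top"):
    c1,d1=ray(a,p);c2,d2=ray(b,q)
    s=np.linalg.lstsq(np.c_[d1,-d2],c2-c1,rcond=None)[0]
    u,v=c1+s[0]*d1,c2+s[1]*d2
    return (u+v)/2,np.linalg.norm(u-v)
E
python3 - <<'E'
from h import *
np.set_printoptions(precision=2,suppress=True)
for n in("scene","top"):
    im=optics.get_image(n); cv2.imwrite(f"pics/{n}0.png",cv2.resize(im,(800,600),interpolation=cv2.INTER_CUBIC)); cv2.imwrite(f"pics/raw_{n}0.png",im)
    print(n,*cal(n))
    for l in("case","lid","lid_handle","paddle","rib","jug","vase","brushpot"):
        print(l,[(np.round(d["point"]),round(d["conf"],2)) for d in spotter.find_in(n,l)])
print(get_obs(),ctrl.grip_point_offset)
E
```

```text
scene [[383.88   0.   257.72]
 [  0.   383.88 191.59]
 [  0.     0.     1.  ]] [ 863.48 -556.26  995.38] [[ 0.84  0.44 -0.31]
 [ 0.54 -0.67  0.51]
 [ 0.02 -0.59 -0.81]]
case [(array([277., 171.]), 0.64)]
lid [(array([274., 164.]), 0.77)]
lid_handle [(array([273., 170.]), 0.94)]
paddle [(array([ 78., 304.]), 0.93), (array([265., 292.]), 0.82), (array([228., 249.]), 0.57), (array([158., 254.]), 0.57)]
rib [(array([145., 339.]), 0.82)]
jug [(array([321., 237.]), 0.74), (array([274., 168.]), 0.62)]
vase [(array([357.,  92.]), 0.89)]
brushpot [(array([195., 361.]), 0.9)]
top [[438.09   0.   250.14]
 [  0.   438.09 188.52]
 [  0.     0.     1.  ]] [ 302.63    9.02 1769.4 ] [[-0.02 -0.99  0.12]
 [-1.    0.02 -0.01]
 [ 0.   -0.12 -0.99]]
case [(array([212., 192.]), 0.62)]
lid [(array([211., 192.]), 0.83), (array([362., 192.]), 0.66)]
lid_handle [(array([213., 191.]), 0.82)]
paddle [(array([318., 221.]), 0.84), (array([286., 183.]), 0.65), (array([211., 192.]), 0.64), (array([301., 150.]), 0.55)]
rib []
jug [(array([251., 135.]), 0.71), (array([285., 184.]), 0.25)]
vase [(array([124., 159.]), 0.56)]
brushpot [(array([360., 151.]), 0.77)]
{'t': 0.9, 'qpos': array([-1.33,  0.42,  1.63, -0.  ,  1.09, -0.02]), 'qvel': array([ 0., -0.,  0., -0.,  0.,  0.]), 'joint_torque': array([  0.  , -54.46, -27.41,   0.06,   0.02,   0.  ]), 'ee_pos': array([ 160.57, -604.01,  222.68]), 'orientation': array([ 3.12,  0.41, -0.  ]), 'ft_force': array([-0.24,  0.6 , -0.13]), 'moment': array([-0.02, -0.01,  0.01]), 'grasp_force': 0.0, 'width': 87.8793381628188} 18.700000000000003
```

View pics/scene0.png

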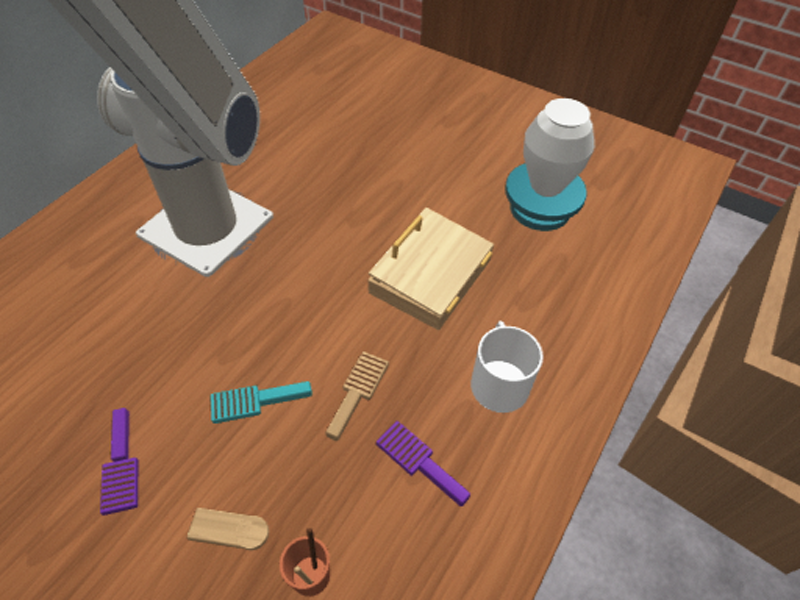

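View pics/top0.png

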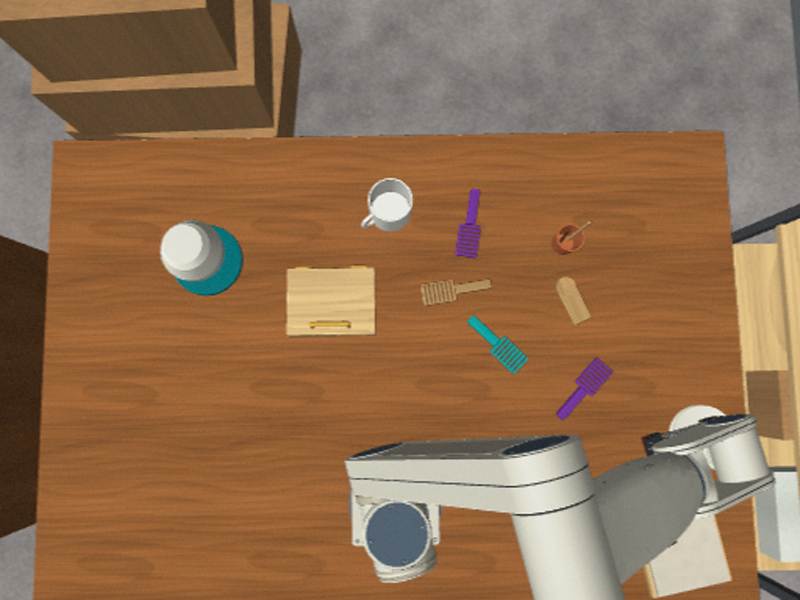

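Candidates (800-px scene / top): pale ribbed paddle (358,395)/(455,292); turquoise (260,400)/(497,345); purple (118,460)/(585,388) and (422,462)/(468,222); pale rib without handle (228,528)/(573,300). I choose the pale ribbed one and check it in one close crop together with the case.

Run:
```python
from h import *
t=[("top",170,155),("top",255,150),("scene",228,135),("scene",190,215)]
ims=[]
for n,x,y in t:
    a=cv2.resize(cv2.imread(f"pics/raw_{n}0.png")[y:y+75,x:x+100],(400,300),interpolation=cv2.INTER_CUBIC)
    for i in range(0,100,10): cv2.putText(a,str(x+i),(i*4,8),0,.28,(255,255,255),1); cv2.line(a,(i*4,10),(i*4,14),(255,255,255))
    for i in range(10,75,10): cv2.putText(a,str(y+i),(0,i*4+3),0,.28,(255,255,255),1)
    ims.append(a)
cv2.imwrite("pics/crop1.png",np.vstack([np.hstack(ims[:2]),np.hstack(ims[2:])]))
for n,near in(("scene",(228,249)),("top",(286,183))):
    for d in spotter.regions_of(n,"paddle"):
        if np.hypot(*(np.array(d["point"])-near))<8:
            m=d["region"].astype(np.uint8); r=cv2.minAreaRect(cv2.findNonZero(m)); print(n,d["conf"],m.sum(),d["point"],r)
            np.save(f"m_{n}.npy",m)
    for d in spotter.regions_of(n,"lid_handle")[:1]:
        r=cv2.minAreaRect(cv2.findNonZero(d["region"].astype(np.uint8))); print("handle",n,d["conf"],d["point"],cv2.boxPoints(r))
```

```text
scene 0.59 849 [227.5, 245.3] ((225.962890625, 253.51039123535156), (19.719396591186523, 60.84687042236328), 29.357755661010742)
handle scene 0.63 [276.0, 167.2] [[234.53847 174.69229]
 [267.61536 125.07691]
 [314.23077 156.15384]
 [281.15387 205.76923]]
top 0.79 425 [282.6, 184.3] ((291.6891784667969, 185.1351318359375), (13.97391414642334, 43.730133056640625), 80.53767395019531)
handle top 0.81 [216.5, 193.1] [[183.14188 171.80952]
 [238.9718  170.64641]
 [239.85336 212.96138]
 [184.02344 214.1245 ]]
```

View pics/crop1.png

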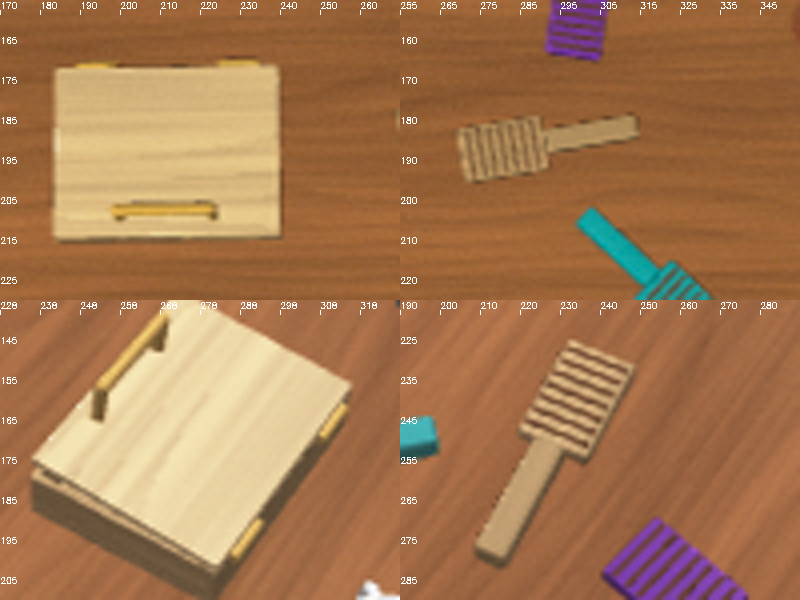

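The crop shows the pale ribbed paddle (blade end at raw top (270,189), handle end (314,181)), and the case with its lid slightly ajar and handle bar at top (211,207). Now fit poses to the corners from both views.

```bash
cat > fit.py <<'E'
from h import *
from scipy.optimize import least_squares
np.set_printoptions(precision=2,suppress=True)
Rz=lambda a:R.from_euler('z',a).as_matrix()
P=[(90,-28,14),(90,28,14),(5,-28,14),(5,28,14),(-90,-12,22),(-90,12,22)]
pt=np.array([(269.25,182.5),(272.25,195.25),(290,179.25),(292,192.5),(313.5,178.75),(314.5,183.5)])-.4
ps=np.array([(248.75,231.5),(232.5,225.5),(236.25,253.75),(220.5,248),(216.25,279),(209,276.25)])-.4
def fp(v):
    X=np.array(P)@Rz(v[3]).T+v[:3]
    return np.r_[(proj("top",X)-pt).ravel(),(proj("scene",X)-ps).ravel()]
r=least_squares(fp,[300,0,0,1.5]);print("paddle x y z yaw",r.x,"rms",np.sqrt(np.mean(r.fun**2)));print(r.fun.reshape(-1,2).T)
pad=r.x
def lidp(s,y,h,th): return (85-s*np.cos(th)+h*np.sin(th),y,45.5+s*np.sin(th)+h*np.cos(th))
L=[(0,110,8),(0,-110,8),(170,110,8),(170,-110,8),(150,45,43),(150,-45,43)]
ct=np.array([(183.5,171.75),(239.75,171.5),(183.5,214.25),(240,214),(198.25,206.75),(224.25,206.5)])-.4
cs=np.array([(315.75,156.25),(282.5,201.75),(274.2,133.4),(236.25,175),(269.5,140),(252.5,157),(236,187.5),(281.9,209.5),(236,178)])-.4
def fc(v):
    l=[lidp(*p,v[4]) for p in L]
    A=np.array(l)@Rz(v[3]).T+v[:3]
    B=np.array(l+[(-85,-110,0),(85,-110,0),(-85,-110,45)])@Rz(v[3]).T+v[:3]
    return np.r_[(proj("top",A)-ct).ravel(),(proj("scene",B)-cs).ravel()]
r=least_squares(fc,[430,150,0,0,.05],loss="soft_l1");print("case x y z yaw lid",r.x);print(fc(r.x).reshape(-1,2).T)
np.save("pose.npy",np.r_[pad,r.x])
E
python3 fit.py
```

```text
paddle x y z yaw [ 528.04 -168.01    0.36    1.73] rms 0.7383121908500271
[[-0.7  -1.23 -0.79 -0.25 -0.22 -0.09  0.37 -0.47  0.45 -1.47 -0.27 -0.94]
 [-0.49  0.33 -0.81 -0.52 -0.73  0.33 -0.5  -1.14  0.97 -0.47  1.28  0.63]]Traceback (most recent call last):
  File "fit.py", line 22, in <module>
    r=least_squares(fc,[430,150,0,0,.05],loss="soft_l1");print("case x y z yaw lid",r.x);print(fc(r.x).reshape(-1,2).T)
    return func(*args, **kwargs)
    result = trf(vector_fun.fun, vector_fun.jac, x0, f0, J0, lb, ub, ftol, xtol,
                 gtol, max_nfev, x_scale, loss_function, tr_solver,
                 tr_options.copy(), verbose, callback=callback_wrapped)
    return trf_no_bounds(
        fun, jac, x0, f0, J0, ftol, xtol, gtol, max_nfev, x_scale,
        loss_function, tr_solver, tr_options, verbose, callback=callback)
    J = jac(x)
    self._update_jac()
    ~~~~~~~~~~~~~~~~^^
    self.J = self.jac_wrapped(xp_copy(self.x), f0=self.f)
             ~~~~~~~~~~~~~~~~^^^^^^^^^^^^^^^^^^^^^^^^^^^^
    J, dct = approx_derivative(
             ~~~~~~~~~~~~~~~~~^
        self.fun,
   
[... 521 characters left out ...]
n(x, *self.args, **self.kwargs))
                      ~~~~~~~~^^^^^^^^^^^^^^^^^^^^^^^^^^^^^^
    return np.atleast_1d(self.fun(x))
                         ~~~~~~~~^^^
    return self.f(x, *self.args, **self.kwargs)
           ~~~~~~^^^^^^^^^^^^^^^^^^^^^^^^^^^^^^
  File "fit.py", line 21, in fc
    return np.r_[(proj("top",A)-ct).ravel(),(proj("scene",B)-cs).ravel()]
                                             ~~~~^^^^^^^^^^^
  File "h.py", line 13, in proj
    K,c,M=cal(n); q=(np.atleast_2d(X)-c)@M@K.T; return q[:,:2]/q[:,2:]
          ~~~^^^
  File "h.py", line 5, in cal
    c=optics.calibration(n); o=np.array(c["orientation"],float)
ValueError: time passes only in moves, steps and waits
```

```bash
sed -i 's/^def cal/import functools\n@functools.lru_cache\ndef cal/' h.py; python3 fit.py
```

```text
paddle x y z yaw [ 528.04 -168.01    0.36    1.73] rms 0.7383121908500271
[[-0.7  -1.23 -0.79 -0.25 -0.22 -0.09  0.37 -0.47  0.45 -1.47 -0.27 -0.94]
 [-0.49  0.33 -0.81 -0.52 -0.73  0.33 -0.5  -1.14  0.97 -0.47  1.28  0.63]]
case x y z yaw lid [526.31 156.9  -28.98  -0.13   6.33]
[[  3.23   1.06  -2.8   -4.34  -1.62  -4.73   9.61   1.84  10.7    6.18
    9.16   8.5    6.63   1.15   6.39]
 [ -9.39  -2.81 -10.44  -3.71  -7.24  -4.29  12.81   9.47   9.26   5.67
    9.51   8.36   4.54  11.04   5.75]]
```

```bash
sed -i 's/\[430,150,0,0,.05\],loss="soft_l1"/[500,150,0,0,.05],x_scale=[10,10,10,.1,.1]/' fit.py; python3 fit.py|tail -3
python3 - <<'E'
from h import *
print(at_z("top",(211.5,192.5),53),at_z("scene",(277,167),53), tri((282.1,201.35),(239.35,171.1)),tri((315.35,155.85),(183.1,171.35)),tri((235.85,174.6),(239.6,213.6)))
E
```

```text
-0.03 -0.78 -0.48]
 [-0.81 -1.08 -0.52 -0.82  0.49  0.51 -0.69 -0.17 -0.63 -0.09 -0.05  0.48
  -0.38  1.93  0.46]]
[496.64086853 151.29630018  53.        ] [500.63101119 152.24248684  53.        ] (array([581.60715834,  41.73161592,  56.3723045 ]), np.float64(4.63005460612134)) (array([582.07908187, 262.83397716,  53.22737366]), np.float64(1.5289094770885518)) (array([412.93285654,  43.29398381,  66.8121934 ]), np.float64(5.629240741872321))
```

Run:
```python
from h import *
np.set_printoptions(precision=3,suppress=True)
p=np.load("pose.npy");pad,c=p[:4],p[4:]
print(pad,c)
Rz=lambda a:R.from_euler('z',a).as_matrix()
C=lambda X:Rz(c[3])@X+c[:3]
t=c[4]
print("handle",C([85-150*np.cos(t)+43*np.sin(t),0,45.5+150*np.sin(t)+43*np.cos(t)]),"grip",Rz(pad[3])@[-35,0,11]+pad[:3])
print("pocket",C([-34,0,6]),"place grip",C([-34,-35,17]))
o=get_obs();print(R.from_rotvec(o["orientation"]).as_matrix(),o["t"])
```

```text
[ 528.04  -168.011    0.357    1.727] [498.852 152.448   5.641  -0.006   0.057]
handle [436.552 152.85  102.631] grip [ 533.502 -202.582   11.357]
pocket [464.853 152.667  11.641] place grip [464.627 117.668  22.641]
[[ 0.966  0.257  0.   ]
 [ 0.257 -0.966 -0.   ]
 [ 0.     0.    -1.   ]] 1.1
```

```bash
cat >> fit.py <<'E'
print("--- z=0")
g=least_squares(lambda v:fp([v[0],v[1],0,v[2]]),[528,-168,1.73],x_scale=[10,10,.1]).x
c=least_squares(lambda v:fc([v[0],v[1],0,v[2],v[3]]),[500,150,0,.05],x_scale=[10,10,.1,.1]);c=c.x
print(g,c)
p=np.array([g[0],g[1],0,g[2]]);q=np.array([c[0],c[1],0,c[2]])
np.save("pose.npy",np.r_[p,q,c[3]])
T=lambda v,X:Rz(v[3])@X+v[:3]
for th in np.r_[c[3],.1,.3,.5,.7,.9,1.1,1.3,1.5,1.7]: print(round(th,2),T(q,lidp(150,0,43,th)))
print("grip",T(p,[-35,0,11]),"place",T(q,[-34,-35,17]))
E
python3 fit.py|sed -n '/---/,$p'
```

```text
--- z=0
[ 527.98 -167.94    1.73] [497.54 154.18  -0.01   0.08]
0.08 [436.48 154.5  100.41]
0.1 [437.59 154.5  103.26]
0.3 [451.95 154.42 130.91]
0.5 [471.52 154.32 155.15]
0.7 [495.52 154.19 175.02]
0.9 [522.98 154.04 189.73]
1.1 [552.82 153.88 198.69]
1.3 [583.85 153.72 201.54]
1.5 [614.82 153.55 198.17]
1.7 [644.51 153.39 188.71]
grip [ 533.44 -202.51   11.  ] place [463.36 119.36  17.  ]
```

move_arm --pt "0 0 0 -10.7 100" --pt "0 0 0 -10.7 100" --pt "0 0 0 -10.7 100" --pt "0 0 0 -10.7 100" --pt "0 0 0 -10.7 100" --pt "0 0 0 -10.7 100" --pt "0 0 0 -10.7 100"

```text
t: 1.98
ee_pos: [160.6, -604.0, 222.7]
orientation: [-2.219, -2.224, -0.0]
ft_force: [1.4, 1.5, -0.4]
width: 88.0
grasp_force: 0.0
```

move_arm --pt "3.8 4 0 0 100" --pt "3.8 4 0 0 100" --pt "3.8 4 0 0 100" --pt "3.8 4 0 0 100" --pt "3.8 4 0 0 100" --pt "3.8 4 0 0 100" --pt "3.8 4 0 0 100" --pt "3.8 4 0 0 100"

```text
t: 2.98
ee_pos: [483.0, -299.9, 222.9]
orientation: [2.225, 2.217, 0.0]
ft_force: [-0.0, -0.3, 0.8]
width: 87.6
grasp_force: 0.0
```

move_arm --pt "5 -0.4 0 0 100" --pt "5 -0.5 0 0 100" --pt "5 -0.5 0 0 100" --pt "5 -0.5 0 0 100" --pt "5 -0.5 0 0 100" --pt "5 -0.5 0 0 100" --pt "5 -0.5 0 0 100" --pt "5 -0.5 0 0 100" --pt "5.4 -0.5 0 0 100" --pt "0 0 0 0 60"

```text
t: 4.22
ee_pos: [439.1, 155.9, 222.9]
orientation: [2.22, 2.223, 0.001]
ft_force: [-0.1, 0.1, 0.5]
width: 81.0
grasp_force: 0.0
```

move_arm --pt "0 -0.3 3.5 0 60" --pt "0 0 3.5 0 60" --pt "0 0 3.5 0 60" --pt "0 0 2.5 0 60" --pt "0 0 1.1 0 60" --pt "0 0 0 0 30" --pt "0 0 0 0 8" --pt "0 0 0 0 5" --pt "0 0 0 0 5" --pt "0 0 0 0 5"

```text
t: 5.48
ee_pos: [436.9, 153.1, 82.0]
orientation: [2.225, 2.217, 0.002]
ft_force: [0.9, -0.6, -0.1]
width: 11.3
grasp_force: 30.0
```

move_arm --pt "0 0.4 -0.85 0 5" --pt "0 0.36 -0.86 0 5" --pt "0 0.79 -1.35 0 5" --pt "0 0.92 -1.26 0 5" --pt "0 1.04 -1.16 0 5" --pt "0 0 0 0 5"

```text
t: 6.22
ee_pos: [471.7, 153.0, 137.8]
orientation: [-2.226, -2.216, 0.0]
ft_force: [-4.3, 2.9, 4.3]
width: 11.2
grasp_force: 30.0
```

move_arm --pt "0 1.15 -1.05 0 5" --pt "0 1.25 -0.93 0 5" --pt "0 1.34 -0.8 0 5" --pt "0 1.41 -0.67 0 5" --pt "0 1.47 -0.52 0 5" --pt "0 1.51 -0.37 0 5" --pt "0 0 0 0 5"

```text
t: 7.1
ee_pos: [554.3, 152.2, 181.3]
orientation: [2.224, 2.216, 0.002]
ft_force: [-0.5, -1.5, 6.3]
width: 11.0
grasp_force: 30.0
```

move_arm --pt "0 1.54 -0.22 0 5" --pt "0 1.56 -0.07 0 5" --pt "0 1.56 0.09 0 5" --pt "0 1.54 0.25 0 5" --pt "0 1.51 0.4 0 5" --pt "0 1.46 0.55 0 5" --pt "0 0.7 0.33 0 5" --pt "0 0 0 0 5"

```text
t: 8.1
ee_pos: [652.2, 151.9, 165.8]
orientation: [2.225, 2.217, 0.0]
ft_force: [0.9, -3.9, -2.7]
width: 11.0
grasp_force: 30.0
```

move_arm --pt "0 0 0 0 25" --pt "0 0 0 0 25" --pt "0 0.2 0 0 25" --pt "0 0.1 -1.5 0 25" --pt "0 0 -3 0 25" --pt "0 0 -4 0 25" --pt "-2 -1 -1 0 60" --pt "-4 -2 0 0 60" --pt "-5 -2 0 0 60" --pt "-5 -2 0 0 60"

```text
t: 9.35
ee_pos: [582.0, -9.6, 261.2]
orientation: [-2.225, -2.217, 0.001]
ft_force: [0.4, -0.3, -0.2]
width: 52.5
grasp_force: 0.0
```

move_arm --pt "-5 -1 0 0 60" --pt "-5 -1 0 0 60" --pt "-5 -1 0 0 60" --pt "-4.5 -1 1 -4 60" --pt "0 0 0 -4.5 60"

```text
t: 9.98
ee_pos: [540.5, -205.6, 250.4]
orientation: [-2.056, -2.373, 0.002]
ft_force: [0.8, 0.4, 0.3]
width: 52.8
grasp_force: 0.0
```

Run:
```python
from h import *
for n in("scene","top"): cv2.imwrite(f"pics/raw_{n}1.png",optics.get_image(n))
a=cv2.imread("pics/raw_scene1.png")[110:260,200:360]; b=cv2.imread("pics/raw_top1.png")[130:255,165:325]
r=lambda a,h:cv2.resize(a,(640,h),interpolation=cv2.INTER_CUBIC)
a=cv2.resize(a,(400,375),interpolation=cv2.INTER_CUBIC);b=cv2.resize(b,(400,312),interpolation=cv2.INTER_CUBIC)
b=cv2.copyMakeBorder(b,0,63,0,0,cv2.BORDER_CONSTANT)
cv2.imwrite("pics/c2.png",np.hstack([a,b]));print(get_obs()["ee_pos"])
```

```text
[ 541.55140104 -203.60999388  251.01936815]
```

View pics/c2.png

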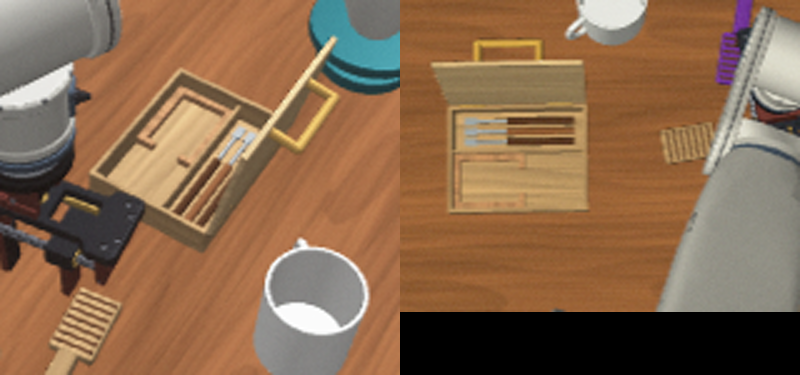

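The lid stands open past upright (top edge in crop at (510,70)), front bay with cork pocket on its +y half is visible; the gripper is over the paddle. I refine the pocket's place in a larger crop.

Run:
```python
from h import *
ims=[]
for n,x,y,w,h in(("top",178,168,66,50),("scene",230,132,66,75)):
    s=6
    a=cv2.imread(f"pics/raw_{n}1.png")[y:y+h,x:x+w]
    a=cv2.resize(a,None,fx=s,fy=s,interpolation=cv2.INTER_CUBIC)
    for i in range(0,w,5): cv2.putText(a,str(x+i),(i*s,8),0,.28,(255,255,255),1); cv2.line(a,(i*s+3,10),(i*s+3,13),(255,255,255))
    for i in range(5,h,5): cv2.putText(a,str(y+i),(0,i*s+6),0,.28,(255,255,255),1)
    ims.append(cv2.copyMakeBorder(a,0,450-h*s,0,0,cv2.BORDER_CONSTANT))
im=np.hstack(ims)
# overlay predicted rim/pocket corners
p=np.load("pose.npy")[4:8]
X=np.array([(-85,110,45),(-85,-110,45),(85,-110,45),(-67,0,18),(-67,95,18),(-1,95,18),(-1,0,18),(11,104,32),(11,-104,32)])@R.from_euler('z',p[3]).as_matrix().T+p[:3]
for n,x,y,o in(("top",178,168,0),("scene",230,132,396)):
    q=proj(n,X); print(n,np.round(q,1).tolist())
    for u,v in q: cv2.circle(im,(int((u-x+.5)*6+o),int((v-y+.5)*6)),2,(0,0,255),-1)
cv2.imwrite("pics/c3.png",im);print(im.shape)
```

```text
top [[183.0, 214.3], [238.9, 213.7], [238.6, 171.0], [211.5, 209.9], [187.8, 210.2], [187.9, 193.8], [211.5, 193.5], [185.1, 190.4], [237.3, 189.9]]
scene [[271.8, 136.8], [235.2, 178.7], [281.5, 203.2], [258.7, 164.5], [273.6, 147.0], [290.1, 154.9], [275.6, 173.0], [294.9, 152.0], [261.8, 193.4]]
(450, 792, 3)
```

View pics/c3.png

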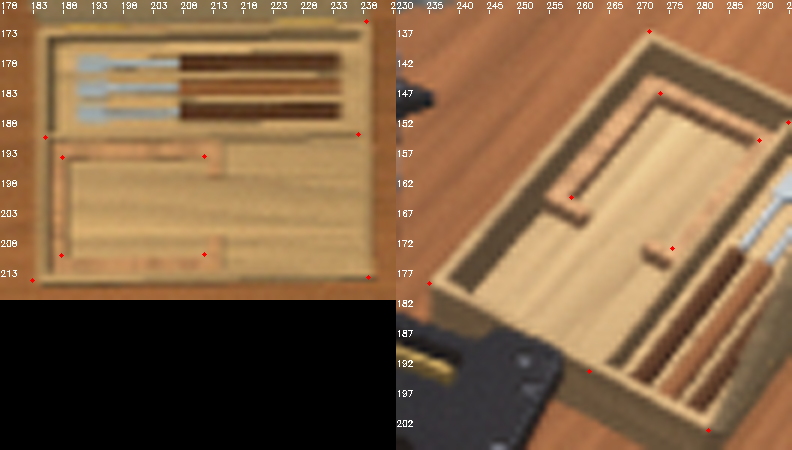

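move_arm --pt "0.2 -0.8 4 -0.9 60" --pt "0 0 5 0 60" --pt "0 0 5 0 60" --pt "0 0 4 0 60" --pt "0 0 3 0 60" --pt "0 0 2.2 0 60" --pt "0 0 1 0 60" --pt "0 0 0.4 0 60" --pt "0 0 0 0 60"

```text
t: 11.2
ee_pos: [535.3, -201.7, 6.1]
orientation: [2.036, 2.391, 0.0]
ft_force: [1.0, -0.4, 0.5]
width: 52.9
grasp_force: 0.0
```

move_arm --pt "0 -0.2 0.2 0 60" --pt "0 0 0 0 40" --pt "0 0 0 0 20" --pt "0 0 0 0 20" --pt "0 0 0 0 20" --pt "0 0 0 0 20"

```text
t: 11.95
ee_pos: [533.1, -202.0, 3.7]
orientation: [2.036, 2.392, 0.0]
ft_force: [-0.3, 0.8, 1.9]
width: 23.6
grasp_force: 30.0
```

move_arm --pt "0 0 -1 0 20" --pt "0 0 -3 0 20" --pt "0 0 -4 0 20" --pt "0 0 -4 0 20" --pt "0 0 0 9.6 20" --pt "4 -0.9 0 0 20" --pt "5 -1 0 0 20" --pt "5 -1 0 0 20" --pt "5 -1 0 0 20" --pt "5 -1 0 0 20"

```text
t: 13.2
ee_pos: [485.3, 39.9, 124.1]
orientation: [2.23, 2.213, 0.001]
ft_force: [-0.1, 0.9, -0.9]
width: 23.7
grasp_force: 30.0
```

move_arm --pt "4 -1 0 0 20" --pt "3 -0.9 0 0 20" --pt "1.2 -0.2 0 0 20" --pt "0 0 0 0 20" --pt "0 0 0 0 20"

```text
t: 13.82
ee_pos: [465.6, 119.8, 123.7]
orientation: [2.23, 2.212, 0.0]
ft_force: [-0.0, 0.2, -1.1]
width: 23.6
grasp_force: 30.0
```

Run:
```python
from h import *
o=get_obs();print(o["t"],o["ee_pos"],o["orientation"],o["ft_force"],o["width"])
for n in("scene","top"): cv2.imwrite(f"pics/raw_{n}2.png",optics.get_image(n))
a=cv2.imread("pics/raw_scene2.png")[90:220,225:325]; b=cv2.imread("pics/raw_top2.png")[130:230,170:270]
a=cv2.resize(a,None,fx=4,fy=4,interpolation=cv2.INTER_CUBIC);b=cv2.resize(b,None,fx=4,fy=4,interpolation=cv2.INTER_CUBIC)
# model overlay of carried paddle at TCP
tc=o["ee_pos"]; r=R.from_rotvec(o["orientation"]).as_matrix(); px=r[:,0]; py=np.cross([0,0,1],px)
org=tc+[0,0,-4]+35*px
X=np.array([org+x*px+y*py+[0,0,z] for x,y,z in((90,-28,14),(90,28,14),(5,-28,14),(5,28,14),(90,-28,0),(90,28,0))])
for im,n,x,y in((a,"scene",225,90),(b,"top",170,130)):
    for u,v in proj(n,X): cv2.circle(im,(int((u-x+.5)*4),int((v-y+.5)*4)),2,(0,0,255),-1)
b=cv2.copyMakeBorder(b,0,120,0,0,cv2.BORDER_CONSTANT)
cv2.imwrite("pics/c4.png",np.hstack([a,b]))
```

```text
13.825 [465.63457957 119.79080587 123.6650922 ] [2.23011744e+00 2.21244380e+00 6.64337144e-06] [-0.04573307  0.15551732 -1.06720616] 23.568267279275176
```

View pics/c4.png

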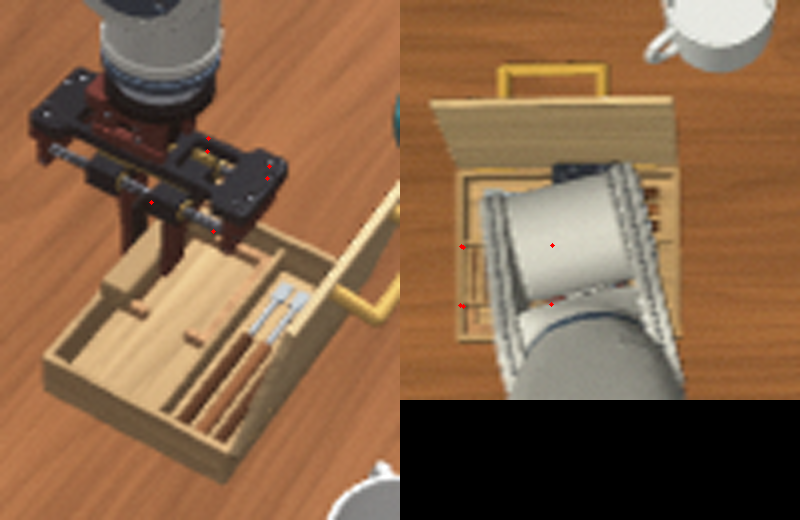

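move_arm --pt "0 -0.2 3 0 20" --pt "0 0 3 0 20" --pt "0 0 2.2 0 20" --pt "0 0 1 0 20" --pt "0 0 0.4 0 20" --pt "0 0 0.3 0 20" --pt "0 0 0 0 20"

```text
t: 14.8
ee_pos: [463.7, 120.6, 25.0]
orientation: [2.229, 2.213, 0.001]
ft_force: [-0.8, 0.1, -1.3]
width: 24.0
grasp_force: 30.0
```

move_arm --pt "0 0 0.3 0 20" --pt "0 0 0.3 0 20" --pt "0 0 0.3 0 20" --pt "0 0 0 0 20"

```text
t: 15.3
ee_pos: [463.1, 120.6, 15.3]
orientation: [-2.229, -2.213, 0.001]
ft_force: [0.7, 0.2, -1.1]
width: 24.0
grasp_force: 30.0
```

Run:
```python
from h import *
for n in("scene","top"): cv2.imwrite(f"pics/raw_{n}3.png",optics.get_image(n))
a=cv2.imread("pics/raw_scene3.png")[110:215,225:325]; b=cv2.imread("pics/raw_top3.png")[150:230,170:270]
a=cv2.resize(a,None,fx=4,fy=4,interpolation=cv2.INTER_CUBIC);b=cv2.resize(b,None,fx=4,fy=4,interpolation=cv2.INTER_CUBIC)
b=cv2.copyMakeBorder(b,0,100,0,0,cv2.BORDER_CONSTANT)
cv2.imwrite("pics/c5.png",np.hstack([a,b]));print(get_obs()["ft_force"])
```

```text
[ 0.22678503 -0.41876467 -0.96838235]
```

View pics/c5.png

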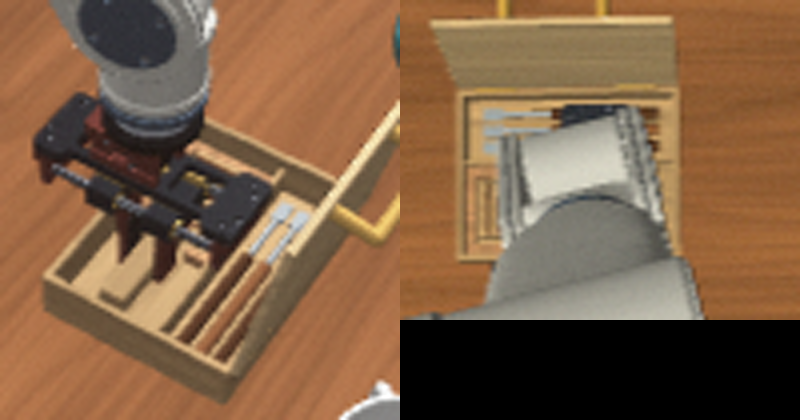

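Crop shows the blade within the liner frame (top crop, blade end at (485,210) inside the cork) with no contact force below the liner's top; I lower to the floor.

move_arm --pt "0 0 0.3 0 20" --pt "0 0 0.15 0 20" --pt "0 0 0.1 0 20" --pt "0 0 0 0 20"

```text
t: 15.9
ee_pos: [463.3, 120.6, 10.0]
orientation: [-2.229, -2.213, 0.0]
ft_force: [0.3, 0.7, -0.1]
width: 23.9
grasp_force: 30.0
```

move_arm --pt "0 0 0.05 0 20" --pt "0 0 0 0 20"

```text
t: 16.15
ee_pos: [463.4, 120.6, 9.7]
orientation: [2.229, 2.213, 0.0]
ft_force: [-0.7, -0.8, 1.4]
width: 23.9
grasp_force: 30.0
```

move_arm --pt "0 0 0 0 30" --pt "0 0 0 0 48" --pt "0 0 0 0 48" --pt "0 0 -1 0 48" --pt "0 0 -3 0 48" --pt "0 0 -5 0 48" --pt "0 0 -6 0 48" --pt "0 0 -6 0 48" --pt "0 0 -4 0 25"

```text
t: 17.27
ee_pos: [463.7, 120.7, 263.3]
orientation: [2.228, 2.212, 0.005]
ft_force: [0.4, 0.2, 0.8]
width: 35.1
grasp_force: 0.0
```

move_arm --pt "0.5 3 -0.5 0 25" --pt "0.8 5 0 0 25" --pt "0.8 5 0 0 25" --pt "0.8 5 0 0 25" --pt "0.2 1 0 0 25" --pt "0 0 0 0 25" --pt "0 0 0 0 25"

```text
t: 18.15
ee_pos: [652.1, 150.0, 264.8]
orientation: [-2.229, -2.213, 0.001]
ft_force: [-0.5, 0.7, 1.1]
width: 22.0
grasp_force: 0.0
```

Run:
```python
from h import *
o=get_obs();print(o["t"],o["ee_pos"],o["orientation"])
for n in("scene","top"): cv2.imwrite(f"pics/raw_{n}4.png",optics.get_image(n))
a=cv2.imread("pics/raw_scene4.png")[90:215,225:325]; b=cv2.imread("pics/raw_top4.png")[140:230,170:270]
a=cv2.resize(a,None,fx=4,fy=4,interpolation=cv2.INTER_CUBIC);b=cv2.resize(b,None,fx=4,fy=4,interpolation=cv2.INTER_CUBIC)
b=cv2.copyMakeBorder(b,0,140,0,0,cv2.BORDER_CONSTANT)
cv2.imwrite("pics/c6.png",np.hstack([a,b]))
```

```text
18.15 [652.13203606 150.00273844 264.75926013] [-2.22899650e+00 -2.21309381e+00  1.24761550e-03]
```

View pics/c6.png

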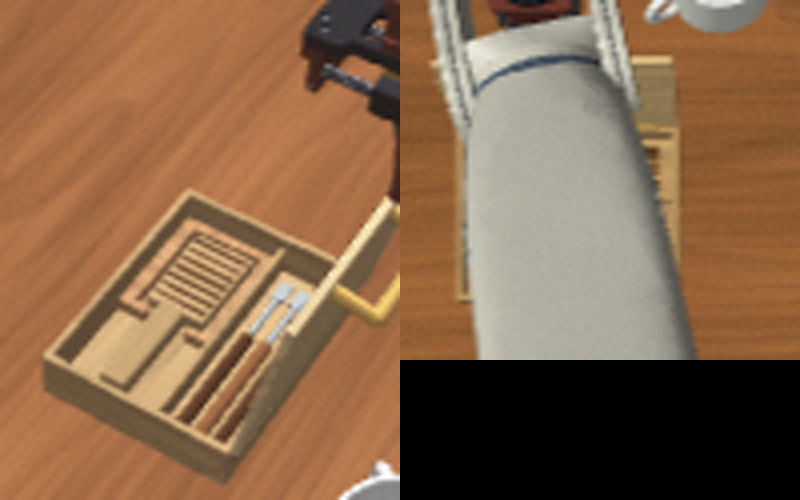

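The crop shows the blade seated in the cork pocket (207,275) with its handle in the open half (150,340). Now regrip the lid bar and reverse the arc.

move_arm --pt "0 0.2 3 0 25" --pt "0 0 3 0 25" --pt "0 0 2 0 25" --pt "0 0 1.4 0 25" --pt "0 0 0.5 0 25" --pt "0 0 0 0 25"

```text
t: 19.0
ee_pos: [655.8, 150.2, 165.9]
orientation: [2.229, 2.213, 0.001]
ft_force: [0.6, 0.0, -0.3]
width: 21.8
grasp_force: 0.0
```

move_arm --pt "0 -0.35 0 0 25" --pt "0 0 0 0 12" --pt "0 0 0 0 5" --pt "0 0 0 0 5" --pt "0 0 0 0 5"

```text
t: 19.62
ee_pos: [652.4, 150.3, 166.0]
orientation: [2.229, 2.213, 0.001]
ft_force: [0.1, 0.2, 3.9]
width: 11.2
grasp_force: 30.0
```

move_arm --pt "0 -0.7 -0.33 0 5" --pt "0 -1.46 -0.55 0 5" --pt "0 -1.51 -0.4 0 5" --pt "0 -1.54 -0.25 0 5" --pt "0 -1.56 -0.09 0 5" --pt "0 -1.56 0.07 0 5" --pt "0 -1.54 0.22 0 5" --pt "0 0 0 0 5"

```text
t: 20.62
ee_pos: [550.2, 150.8, 178.5]
orientation: [-2.227, -2.212, 0.006]
ft_force: [-5.0, -1.8, 8.5]
width: 11.3
grasp_force: 30.0
```

move_arm --pt "0 -1.51 0.37 0 5" --pt "0 -1.47 0.52 0 5" --pt "0 -1.41 0.67 0 5" --pt "0 -1.34 0.8 0 5" --pt "0 -1.25 0.93 0 5" --pt "0 -1.15 1.05 0 5" --pt "0 0 0 0 5"

```text
t: 21.5
ee_pos: [470.2, 151.7, 134.0]
orientation: [-2.228, -2.212, 0.003]
ft_force: [1.6, 2.8, -5.1]
width: 11.1
grasp_force: 30.0
```

move_arm --pt "0 -1.04 1.16 0 5" --pt "0 -0.92 1.26 0 5" --pt "0 -0.7 1.3 0 5" --pt "0 0 0 0 5"

```text
t: 22.0
ee_pos: [444.3, 151.8, 96.9]
orientation: [-2.228, -2.212, 0.003]
ft_force: [0.3, 2.6, -2.9]
width: 11.1
grasp_force: 30.0
```

move_arm --pt "0 -0.6 1.2 0 5" --pt "0 -0.3 0.6 0 5" --pt "0 -0.2 0.5 0 5" --pt "0 0 0 0 5"

```text
t: 22.5
ee_pos: [434.9, 151.9, 75.0]
orientation: [2.229, 2.213, 0.001]
ft_force: [3.6, 0.8, -3.9]
width: 11.1
grasp_force: 30.0
```

move_arm --pt "0 -0.1 0.2 0 5" --pt "0 0 0.2 0 5" --pt "0 0 0.1 0 5" --pt "0 0 0 0 5"

```text
t: 23.0
ee_pos: [433.4, 151.9, 70.2]
orientation: [-2.229, -2.213, 0.0]
ft_force: [2.2, 3.4, 0.2]
width: 11.3
grasp_force: 30.0
```

move_arm --pt "0 0 0.1 0 5" --pt "0 0 0 0 5"

```text
t: 23.25
ee_pos: [433.1, 151.8, 69.2]
orientation: [-2.229, -2.213, 0.001]
ft_force: [0.1, 4.9, 0.5]
width: 11.0
grasp_force: 30.0
```

move_arm --pt "0 0 0.1 0 5" --pt "0 0 0 0 5"

```text
t: 23.5
ee_pos: [432.8, 151.8, 68.1]
orientation: [-2.229, -2.213, 0.001]
ft_force: [-0.9, 5.9, 0.0]
width: 11.3
grasp_force: 30.0
```

move_arm --pt "0 0 0.1 0 5" --pt "0 0 0 0 5" --pt "0 0 0.1 0 5" --pt "0 0 0 0 5"

```text
t: 24.0
ee_pos: [432.4, 151.8, 66.4]
orientation: [-2.229, -2.212, 0.003]
ft_force: [-2.5, 4.7, 6.9]
width: 11.2
grasp_force: 30.0
```

move_arm --pt "0 0 0.1 0 5" --pt "0 0 0 0 5"

```text
t: 24.25
ee_pos: [432.4, 151.8, 66.1]
orientation: [-2.229, -2.212, 0.002]
ft_force: [-6.0, 4.4, 21.0]
width: 11.3
grasp_force: 30.0
```

move_arm --pt "0 0 -0.1 0 5" --pt "0 0 0 0 25" --pt "0 0 0 0 40" --pt "0 0 -2 0 40" --pt "0 0 -3 0 40" --pt "0 0 0 0 0" --pt "0 0 0 0 0" --pt "0 0 0 0 0"

```text
t: 25.25
ee_pos: [432.7, 151.5, 115.3]
orientation: [-2.229, -2.213, 0.003]
ft_force: [0.2, -0.2, -0.3]
width: 9.0
grasp_force: 0.0
```

move_arm --pt "0 0 1 0 0" --pt "0 0 0.6 0 0" --pt "0 0 0.2 0 0" --pt "0 0 0 0 0"

```text
t: 25.75
ee_pos: [433.3, 151.7, 97.9]
orientation: [-2.229, -2.213, 0.001]
ft_force: [0.6, -0.3, -0.1]
width: 0.5
grasp_force: 0.0
```

move_arm --pt "0 0 0.15 0 0" --pt "0 0 0.1 0 0" --pt "0 0 0 0 0"

```text
t: 26.12
ee_pos: [433.5, 151.8, 95.8]
orientation: [2.229, 2.213, 0.0]
ft_force: [-0.2, 0.2, 0.0]
width: 0.3
grasp_force: 0.0
```

move_arm --pt "0 0 0.1 0 0" --pt "0 0 0.1 0 0" --pt "0 0 0 0 0"

```text
t: 26.5
ee_pos: [433.6, 151.9, 94.5]
orientation: [2.229, 2.213, 0.001]
ft_force: [-3.0, -0.5, 11.4]
width: 0.2
grasp_force: 5.6
```

move_arm --pt "0 0 0.05 0 0" --pt "0 0 0 0 0" --pt "0 0 -2 0 0" --pt "0 0 -5 0 0" --pt "-3 0 -5 0 0" --pt "-5 2 0 0 0" --pt "-5 2 0 0 0" --pt "-5 2 0 0 0" --pt "-5 0 0 0 0" --pt "-5 0 0 0 0"

```text
t: 27.75
ee_pos: [491.4, -130.3, 213.2]
orientation: [2.23, 2.213, 0.0]
ft_force: [-0.1, -0.6, 0.4]
width: 0.3
grasp_force: 0.0
```

Run:
```python
from h import *
o=get_obs();print(o["t"],o["ee_pos"],o["ft_force"])
for n in("scene","top"): cv2.imwrite(f"pics/raw_{n}5.png",optics.get_image(n))
a=cv2.imread("pics/raw_scene5.png")[120:220,225:325]; b=cv2.imread("pics/raw_top5.png")
a=cv2.resize(a,(400,400),interpolation=cv2.INTER_CUBIC);b=cv2.resize(b,(400,300))
b=cv2.copyMakeBorder(b,0,100,0,0,cv2.BORDER_CONSTANT)
cv2.imwrite("pics/c7.png",np.hstack([a,b]))
```

```text
27.75 [ 491.36348372 -130.32582878  213.21529886] [-0.05228965 -0.64981516  0.42883241]
```

View pics/c7.png

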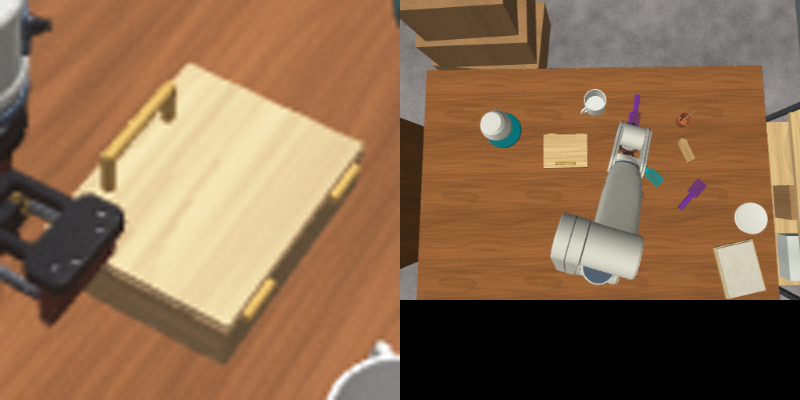

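The lid lies flush on the rim (scene crop lid front-right edge near (110,265)), the bystanders are unmoved and the robot is clear.

```bash
python3 -c "
from workcell import close_job
print(close_job())"
```

```text
the job is handed in; nothing more can be done
None
```

The paddle lies in the case's front bay, its blade in the cork pocket and its handle in the open half. The lid is fully shut by contact height and a final picture, the other things look unmoved, and I handed the job in at about 28 s.

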